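# Gauge through the spring flap

### The job

Put the digital angle gauge away in its plywood bay by pushing it along the bench through the doorway: swing the self-closing orange flap well open into the bay with one finger before the gauge enters, and keep that finger on the flap while the other finger pushes the gauge in along the fence, so that the gauge itself never has to shove the flap. Slide the gauge, standing upright and never lifted, far enough in that the flap swings fully shut behind it once your fingers are out. Leave the white pot beside the fence and the round tin where they stand.

Things in the scene. Friction and masses are not known exactly. Their poses are not given: they have to be found in the camera images.
- bay: Fixed open-topped plywood bay, walls 10 mm thick, 40 mm high, no floor or roof: things slide in on the bench. Origin: on the bench (z = 0) in the middle of the doorway; x points straight in, y left as seen looking in. Doorway: y = +50 mm (hinge pin) to -50 mm (fence). Inside it widens to y = +110 mm on the left (front panel from y = +57 to +110 at x = 0).
- fence_start (a point): Outer end of the straight right-hand fence, on its inner face at bench height (bay x = -115, y = -50 mm). The fence is 40 mm high and runs from here through the doorway to the back wall.
- bay_back (a point): Foot of the back wall's inner face (bay x = +185, y = 0 mm).
- flap (a joint): Spring hinge of the flap, upright pin at bay x = 0, y = +50 mm. 0 = shut across the doorway; grows as the free edge swings into the bay (1.57 = pointing straight in, stop at 1.9); it cannot swing outward. A light spring always shuts it (0.06 N m when shut, 0.15 N m at 1.5 rad), so it leans on the finger that holds it; let go, it shuts within about 1 s.
- flap_edge (a point): Middle of the free edge of the orange flap, 94 mm from the hinge pin and 25 mm above the bench. The flap is a 5 mm thick leaf from 6 to 44 mm above the bench; shut, this edge is 6 mm short of the fence. Site axes: its own -y runs from the hinge to this edge, its +x side faces into the bay when shut.
- gauge: Digital angle gauge, loose black block with a grey display: 30 mm thick (own x, -14 to +16 mm), 55 mm long (own y), 55 mm high, about 0.07 kg. Origin at the bench under its middle. Stands outside the doorway, length roughly along the bay's x, display (own -x) facing left, 2 to 13 mm from the fence, which bounds it on the right.
- pot: White pot with a black cap, 38 mm across, 66 mm high, standing loose to the right of the fence; origin under its middle. To be left alone.
- tin: Round white tin, 70 mm across, 27 mm high, loose, to the left of the bay; origin under its middle. To be left alone.
There are look-alikes about, which are no part of the job. Leave any blue, red or turquoise look-alike of the gauge alone.

How it is judged:
By the outcome, as a careful person would: the job done as asked, in the order asked, and still so for the second after the job is handed in, with the robot touching nothing.
It also fails if it takes over 48 s, if anything falls off the work surface, if the arm or the gripper's body presses on something with over 40 N, if the wrist force passes 120 N, or if a joint passes its speed limit or range.

### The arm

A 6-joint arm with a two-finger parallel gripper is mounted at the origin on a cart in front of the work surface, level with it; the furniture and walls round the work are solid. World frame = base frame: x ahead of the robot, y to its left, z up, the work surface at z = 0. Lengths are in mm, angles in degrees, forces in N, time in s.
With the tool pointing down it reaches from about 300 to 850 mm from the base axis. Payload 4.2 kg.
Tool frame: the origin (TCP) lies at the very end of the fingers, on their centre line; the grasp point (between the pads) lies 19 mm behind it; z points along the fingers, y is the line along which they close (so a half turn about z gives the same grasp; the last joint's range is limited). The gripper opens to 91 mm and grips with 3 to 60 N. Pads are 32 mm wide; open, the fingers measure 118 mm over their backs; the gripper's body (76 mm by 178 mm) begins 60 mm behind the grasp point.
Start: joints at [62.968, 18.312, 89.639, -0, 72.044, -1.146], TCP at [251.041, 517.321, 213.976] pointing down, gripper open.
Joint ranges: [-177.97, 177.97], [-48.28, 115.42], [12.27, 149.76], [-77.06, 257.06], [2.81, 150.46], [-146.56, 146.56]. Speed limits (degrees/s): [147.25, 147.25, 180, 180, 180, 180].

### API

Orientations are given as [roll, pitch, yaw] about the fixed x, y, z axes, in that order (R = Rz(yaw) Ry(pitch) Rx(roll)).
In Python, from workcell import * gives the robot as it stands.
- The arm moves only by the tool move_arm, never from a script. Its argument "motion" is a list of rows, each a list of 3 entries, a list of its own where there are three numbers: the finger opening in mm, from 0 to 91.2, then the shift along the world's x, y, z in units of 25 mm (1.0 is 25 mm), then the turn, a rotation vector about the world's x, y, z in units of 4 degrees (1.0 is 4 degrees). In form: [[grip, [x, y, z], [ax, ay, az]], ...]. A call has 1 to 20 rows; each row shifts and turns the commanded pose from where the row before left it; what a row does not reach is not made up. A row lasts 1/12 s, in which the tool goes at most 41.7 mm and 7.16 degrees, less where a joint would pass 70% of its speed; a pose out of reach is approached as far as the arm can. A call with a number of a shift or a turn outside -1 to 1 is refused whole. A call with a gripper value outside its range is refused whole. The fingers move at their own pace and stop on an object; "grip_force" is the grip in N (left out, the last holds). Time passes only in rows, so rows that do not move let the fingers close. It gives the time, the measured TCP pose, the force, the opening and the grip force at its end, in the units of the state.
- state(): the state, without advancing time (a new reading comes with each control period).
- grab_frame(name): name is "side" or "top" or "wrist"; returns the picture (480x640x3 uint8, blue, green, red); there is no depth.
- camera_info(name): a dict with "fx", "fy", "cx", "cy" (pixels), "k1" (the pictures are not rectified: a ray, as slopes to the right and down, at radius r is drawn at 1 + k1 r^2 times it, then the intrinsics apply), "rvec" (rotation vector, rad) and "tvec" (3), from world to camera coordinates, as OpenCV has them. Camera axes: x right, y down, z forward; pixel columns grow to the right and rows downward; lengths in mm; the calibration is good to about 2 mm. A picture is of the moment at which its call begins: read the wrist's pose just before it. camera_info takes no time and is no camera call; for the wrist camera it gives the pose at the moment of the call.
- job_done(): hands the job in; it is judged then, once.
The state is a dict: "time_s": time; "qpos": joint angles; "qvel": joint speeds; "effort": joint torques, N m; "ee_pos": TCP position; "ee_rot": TCP orientation; "force": force on the tool from outside, world axes, zero at the start; "torque": the same for the moment, N m; "gripper_width": finger opening in mm; "gripper_force": force on a finger pad.
Only numpy, scipy, OpenCV 4.12 (cv2) and the standard library are available. Lean on these libraries where they do the work, as an engineer would, in place of code of your own. Each camera call takes 0.05 s, during which the arm holds its last target. There are 200 camera calls.

## Working session

There is one attempt and no reset: what is moved stays moved. The work goes in short steps, Python scripts to look and compute and a tool call to move; the robot and the scene stay as the last step left them, time stands still between calls to the robot, and variables do not carry over. Pictures are saved under pics/ and viewed, at most 12 in all, crops included, and the job is handed in when it is done.

Besides the shell and the picture viewer there is one more tool, called after ">>>" as name([rows], argument=value, ...), one row to a line, values as JSON. move_arm: Moves the arm, as the interface text tells. Shifts and turns lie within -1 to 1; 1 stands for 25 mm of shift or 4 degrees of turn. Its arguments: {"type":"object","properties":{"motion":{"type":"array","items":{"type":"array"}},"grip_force":{"type":"number"}},"required":["motion"]}

```bash
mkdir -p pics; ls; python3 - <<'E'
from workcell import *
import cv2
for n in("side","top"):
    cv2.imwrite(f"pics/{n}0.png",grab_frame(n)); print(n,camera_info(n))
s=state();print(s)
E
```

```text
pics
side {'fx': 598.1004300092229, 'fy': 598.1004300092229, 'cx': 317.66380768728004, 'cy': 229.27734940617995, 'k1': -0.0820500456818305, 'rvec': array([ 2.22038533, -0.66655426,  0.31728424]), 'tvec': array([-512.02338565,  247.43178443, 1069.85332148])}
top {'fx': 441.808361447194, 'fy': 441.808361447194, 'cx': 324.9695870583436, 'cy': 232.94487578796128, 'k1': -0.07429929915509126, 'rvec': array([ 2.2117857 , -2.16211387,  0.08075443]), 'tvec': array([ -22.8479025 ,  613.88774955, 1074.24666097])}
{'time_s': 0.1, 'qpos': array([ 6.29693438e+01,  1.83469516e+01,  8.96982085e+01, -1.16139224e-03,
        7.20441761e+01, -1.14485149e+00]), 'qvel': array([-0.09687949, -0.09389081, -0.14559733, -0.05783189, -0.1200695 ,
       -0.02799067]), 'effort': array([ 3.66651566e-04, -4.13331842e+01, -2.32511401e+01,  7.27952714e-02,
        4.21830732e-02, -3.45446176e-05]), 'ee_pos': array([250.82633151, 516.91405203, 213.22282953]), 'ee_rot': array([-1.79910660e+02, -6.80899160e-04,  1.54114554e+02]), 'force': array([0.09001156, 0.45602987, 0.99013338]), 'torque': array([-0.0502561 ,  0.00547828,  0.01431904]), 'gripper_force': 0.0, 'gripper_width': 91.10920539533244}
```

View pics/top0.png

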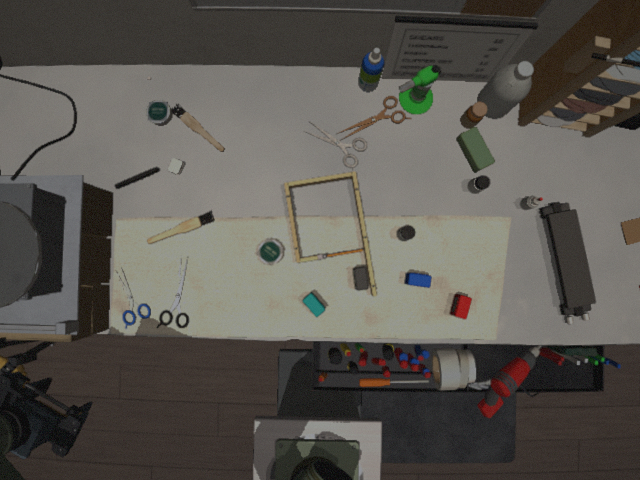

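View pics/side0.png

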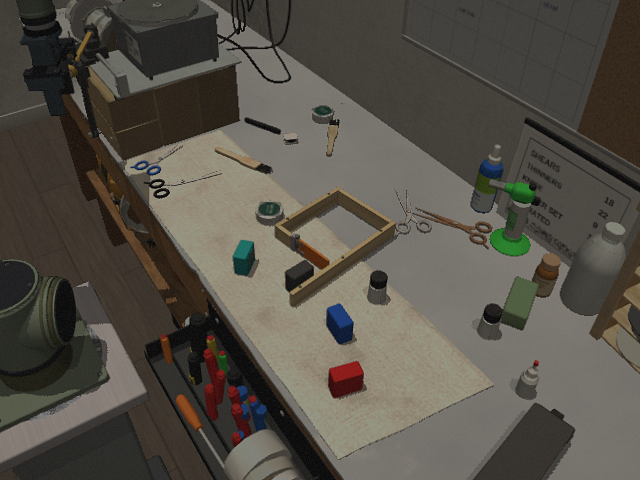

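The top view shows the bay (283–370, 172–262), with its fence running down to (375,293). Outside the doorway is a black block at (361,277). The tin is at (270,250) and the pot at (405,232).

Gauge candidates are black (361,277), blue (418,280), red (461,305) and turquoise (314,303). Only the black one fits, since it is black and stands left of the fence in front of the doorway. I'll confirm that in an enlarged crop.

```bash
cat > h.py <<'E'
import numpy as np, cv2
from workcell import *
def ray(n,uv,ci=None):
    c=ci or camera_info(n); K=np.array([[c['fx'],0,c['cx']],[0,c['fy'],c['cy']],[0,0,1]])
    p=cv2.undistortPoints(np.array([[uv]],float),K,np.array([c['k1'],0,0,0,0]))[0,0]
    R=cv2.Rodrigues(np.array(c['rvec']))[0]; t=np.array(c['tvec']).ravel()
    return -R.T@t, R.T@np.array([p[0],p[1],1])
def at(n,uv,z,ci=None):
    o,d=ray(n,uv,ci); return (o+d*(z-o[2])/d[2])[:2].round(1)
def pix(n,P,ci=None):
    c=ci or camera_info(n); K=np.array([[c['fx'],0,c['cx']],[0,c['fy'],c['cy']],[0,0,1]])
    return cv2.projectPoints(np.array(P,float).reshape(-1,3),np.array(c['rvec']),np.array(c['tvec']),K,np.array([c['k1'],0,0,0,0]))[0][:,0].round(1)
E
python3 - <<'E'
from h import *
a=cv2.imread('pics/top0.png')[160:305,240:430]; b=cv2.imread('pics/side0.png')[180:310,220:410]
A=cv2.resize(a,None,fx=4,fy=4,interpolation=cv2.INTER_CUBIC)
cv2.imwrite('pics/topc.png',cv2.convertScaleAbs(A,alpha=1.5))
cv2.imwrite('pics/sidec.png',cv2.convertScaleAbs(cv2.resize(b,None,fx=4,fy=4,interpolation=cv2.INTER_CUBIC),alpha=1.5))
E
```

```text
(no output)
```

View pics/topc.png

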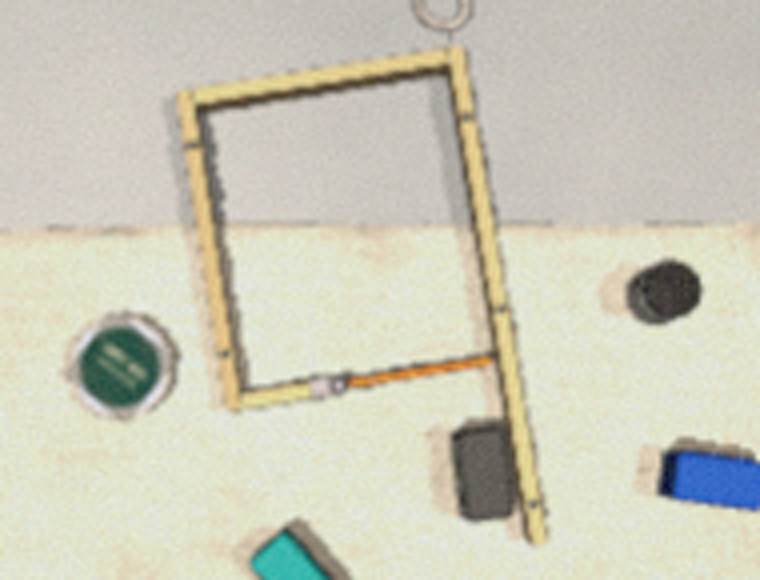

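View pics/sidec.png

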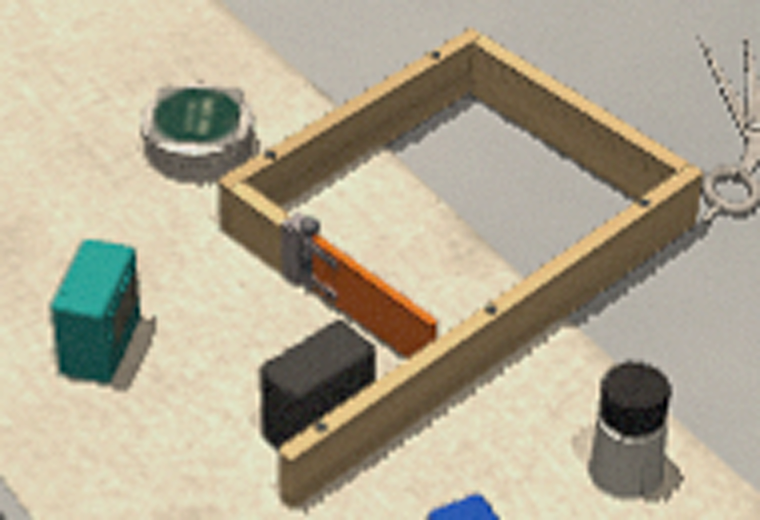

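The crops confirm the black gauge: it stands beside the fence's inner face, with its top at crop (452–517, 420–520). The orange flap is shut from (340,383) to (495,358).

```bash
python3 - <<'E'
from h import *
def T(x,y,z): return at('top',(240+(x+.5)/4-.5,160+(y+.5)/4-.5),z)
def S(x,y,z): return at('side',(220+(x+.5)/4-.5,180+(y+.5)/4-.5),z)
loc={'BL':((179,93),(195,120)),'BR':((463,46),(195,-60)),'FEin':((528,546),(-115,-50)),'FEout':((548,540),(-115,-60)),'FL':((230,408),(-5,120)),'hinge':((341,383),(0,50))}
W=np.array([T(*v[0],40 if k!='hinge' else 48) for k,v in loc.items()]);L=np.array([v[1] for v in loc.values()],float)
SW={'BL':(473,30),'BR':(703,172),'FEin':(280,450),'FEout':(302,463),'FL':(220,183)}
for k,w in zip(loc,W): print(k,w, S(*SW[k],40) if k in SW else '')
def fit(W,L):
    Lm,Wm=L.mean(0),W.mean(0);H=(L-Lm).T@(W-Wm);a=np.arctan2(H[0,1]-H[1,0],H[0,0]+H[1,1])
    R=np.array([[np.cos(a),-np.sin(a)],[np.sin(a),np.cos(a)]]);o=Wm-R@Lm
    return a,o,R
a,o,R=fit(W,L);print('top',np.degrees(a),o,((W-(L@R.T+o))).round(1).tolist())
Ws=np.array([S(*SW[k],40) for k in SW]);Ls=np.array([loc[k][1] for k in SW],float)
a2,o2,R2=fit(Ws,Ls);print('side',np.degrees(a2),o2,((Ws-(Ls@R2.T+o2))).round(1).tolist())
b=lambda w:((w-o)@R).round(1)
print('gauge top view (z55) bay coords',[b(T(*p,55)).tolist() for p in((454,424),(502,421),(517,513),(463,520))])
b2=lambda w:((w-o2)@R2).round(1)
print('gauge side view',[b2(S(*p,55)).tolist() for p in((261,370),(340,320),(376,345))])
print('tin',b(T(119,365,27)),'pot',b(T(670,291,66)))
print(camera_info('wrist'))
E
```

```text
BL [734.2  93.8] [734.9  92.9]
BR [767.6 -80.4] [767.9 -80.5]
FEin [ 462.2 -125.3] [ 463.7 -128.8]
FEout [ 466.1 -137.3] [ 468.2 -141.8]
FL [541.6  57.2] [539.7  56.1]
hinge [558.1  -9.8] 
top 10.408451562498401 [566.50504305 -57.97138919] [[-2.4, -1.5], [-1.5, 1.4], [-0.2, 2.6], [1.9, 0.5], [1.7, -2.0], [0.6, -1.0]]
side 11.003764832202917 [567.122175  -60.0796834] [[-0.7, -2.0], [-2.1, 1.3], [-0.1, 2.3], [2.5, -0.9], [0.4, -0.7]]
gauge top view (z55) bay coords [[-34.6, -14.0], [-37.4, -42.7], [-93.0, -42.6], [-91.9, -10.1]]
gauge side view [[-94.3, -12.3], [-41.9, -14.1], [-41.3, -39.4]]
tin [ 33.4 181.9] pot [  23.1 -153.6]
{'fx': 385.4960258094198, 'fy': 385.4960258094198, 'cx': 317.02172007804955, 'cy': 239.86262464434705, 'k1': 0.02745997875635189, 'rvec': array([-2.4650473 , -1.54299689, -0.20595714]), 'tvec': array([-575.17559322,  -29.00028915,  391.07989754])}
```

>>> move_arm([
  [91,[0.34,-0.97,0],[0,0,-0.67]],
  [91,[0.34,-0.97,0],[0,0,-0.67]],
  [91,[0.34,-0.97,0],[0,0,-0.67]],
  [91,[0.34,-0.97,0],[0,0,-0.67]],
  [91,[0.34,-0.97,0],[0,0,-0.67]],
  [91,[0.34,-0.97,0],[0,0,-0.67]],
  [91,[0.34,-0.97,0],[0,0,-0.67]],
  [91,[0.34,-0.97,0],[0,0,-0.67]],
  [91,[0.34,-0.97,0],[0,0,-0.67]],
  [91,[0.34,-0.97,0],[0,0,-0.67]],
  [91,[0.34,-0.97,0],[0,0,-0.67]],
  [91,[0.34,-0.97,0],[0,0,-0.67]],
  [91,[0.34,-0.97,0],[0,0,-0.67]],
  [91,[0.34,-0.97,0],[0,0,-0.67]],
  [91,[0.34,-0.97,0],[0,0,-0.67]],
  [91,[0.34,-0.97,0],[0,0,-0.67]],
  [91,[0.34,-0.97,0],[0,0,-0.67]],
  [91,[0.34,-0.97,0],[0,0,-0.67]],
  [91,[0.34,-0.97,0],[0,0,-0.67]],
  [91,[0.34,-0.97,0],[0,0,-0.67]],
])

```text
time_s: 1.77
ee_pos: [421.0, 31.0, 213.8]
ee_rot: [-180.0, -0.0, 100.4]
force: [-0.1, 0.1, -0.3]
gripper_width: 91.3
gripper_force: 0.0
```

>>> move_arm([
  [91,[0.34,-0.9,0],[0,0,0]],
  [91,[0.34,-0.9,0],[0,0,0]],
  [91,[0.34,-0.9,0],[0,0,0]],
  [91,[0.34,-0.9,0],[0,0,0]],
  [91,[0,0,0],[0,0,0]],
  [91,[0,0,0],[0,0,0]],
])

```text
time_s: 2.27
ee_pos: [454.9, -58.4, 213.5]
ee_rot: [-179.9, -0.0, 100.4]
force: [0.0, 0.9, -0.3]
gripper_width: 91.1
gripper_force: 0.0
```

```bash
python3 - <<'E'
from h import *
import json
c=camera_info('wrist');f=grab_frame('wrist')
cv2.imwrite('pics/w1.png',cv2.convertScaleAbs(f,alpha=1.5))
json.dump({k:(np.array(v).ravel().tolist() if np.ndim(v) else v) for k,v in c.items()},open('w1.json','w'))
s=state();print(s['time_s'],s['ee_pos'],s['ee_rot'],s['force'])
E
```

```text
2.3167 [454.58216286 -57.61224574 213.52557728] [-1.79937774e+02 -5.16912500e-02  1.00454225e+02] [-0.12875395 -0.18782948 -1.2855747 ]
```

View pics/w1.png

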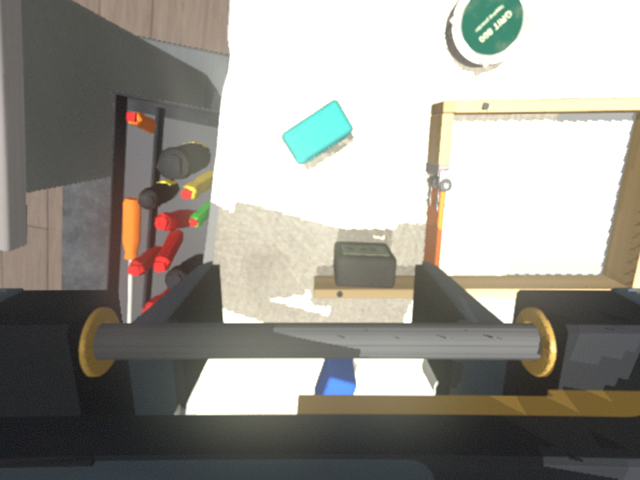

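The wrist view shows the gauge's top at about (335–395, 257–286), with its display face above it. The fence top starts at (315,277), and the shut flap runs from (437,190) to (433,262). The hinge pin is at (445,184) and the bay's front-left outer corner at (430,104).

```bash
python3 - <<'E'
from h import *
import json
c=json.load(open('w1.json'));f=cv2.imread('pics/w1.png')
print('cam',ray('wrist',(320,240),c))
z=lambda p,h:at('wrist',p,h,c)
# fence inner edge rows by brightness gradient
cv2.imwrite('pics/w1c.png',cv2.resize(f[90:310,300:500],(800,880),interpolation=cv2.INTER_CUBIC)[240:840])
W=np.array([z((315,277),40),z((443,104),40),z((445,184),48)])
L=np.array([(-115,-50),(5,120),(0,50)])
a=np.radians(10.5);R=np.array([[np.cos(a),-np.sin(a)],[np.sin(a),np.cos(a)]])
for w,l in zip(W,L): print(w,'origin est',w-R@l)
for o in ((567,-59),):
  o=np.array(o)
  b=lambda w:((w-o)@R).round(1)
  print('hinge',b(W[2]),'fenceedge',b(z((330,277),40)),b(z((400,277),40)),b(z((560,278),40)))
  print('gauge',[b(z(p,55)).tolist() for p in((335,257),(395,256),(395,286),(335,286))])
E
```

```text
cam (array([441.77845294,  15.5750722 , 384.798632  ]), array([ 0.05363878, -0.25736556, -0.96485526]))
[ 462.9 -113.1] origin est [566.8625381  -42.98016919]
[541.1  58.7] origin est [558.05198852 -60.20176654]
[558.   -5.2] origin est [567.11177627 -54.36274538]
hinge [ 1.  54.5] fenceedge [-98.  -34.3] [-31.5 -34.3] [118.3 -35.4]
gauge [[-94.1, -9.5], [-40.4, -8.7], [-39.0, -37.4], [-93.8, -37.4]]
```

View pics/w1c.png

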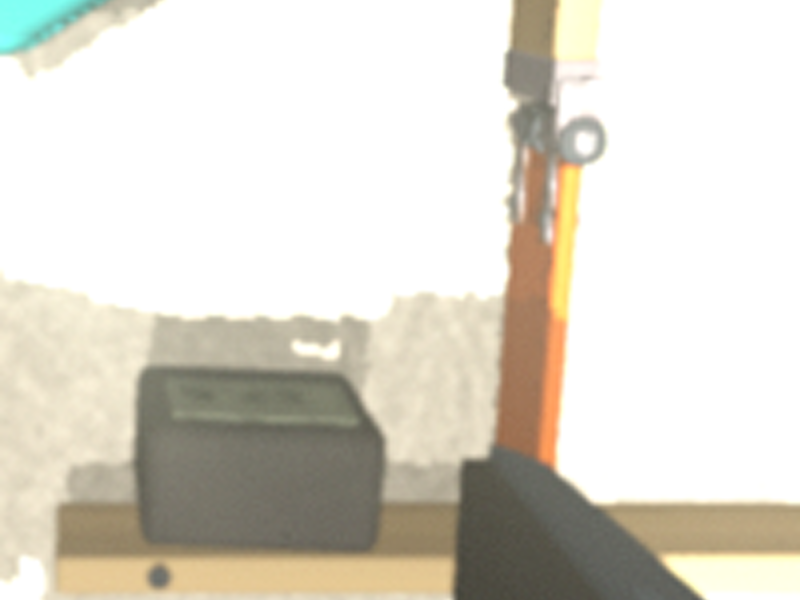

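The crop shows the fence's dark band is its inner face; the inner top edge is at row 288 (crop y 552). The gauge's top spans columns 334–396 and rows 256–287.

```bash
python3 - <<'E'
from h import *
import json
c=json.load(open('w1.json'))
z=lambda p,h:at('wrist',p,h,c)
C=lambda x,y:(300+(x+.5)/4-.5,150+(y+.5)/4-.5)
a=np.radians(10.7);R=np.array([[np.cos(a),-np.sin(a)],[np.sin(a),np.cos(a)]])
W=[z(C(57,552),40),z((443,104),40),z(C(583,140),50),z(C(57,592),40)]
for w,l in zip(W,[(-115,-50),(-5,110),(0,50),(-115,-60)]): print(w,'o',(w-R@l).round(1))
print('fence dir',np.degrees(np.arctan2(*(z(C(440,552),40)-z(C(60,552),40))[::-1])))
o=np.array((567,-59));b=lambda w:((w-o)@R).round(1)
print('gauge',[b(z(C(*p),55)).tolist() for p in((138,425),(383,428),(378,548),(145,545))],'flap top edge',b(z(C(557,450),44)),b(z(C(560,300),44)))
print('fence inner',b(z(C(57,552),40)),b(z(C(440,552),40)))
E
```

```text
[ 463.8 -124. ] o [567.5 -53.5]
[541.1  58.7] o [566.4 -48.5]
[557.8  -5.6] o [567.1 -54.7]
[ 465.6 -134.2] o [567.5 -53.9]
fence dir 10.457048594703195
gauge [[-94.9, -8.1], [-40.1, -9.1], [-39.8, -38.0], [-93.2, -36.9]] flap top edge [  2.8 -18.2] [ 0.7 17.5]
fence inner [-113.5  -44.7] [-21.9 -45.1]
```

>>> move_arm([
  [91,[-0.03,0,-1],[0,0,0]],
  [91,[-0.03,0,-1],[0,0,0]],
  [91,[-0.03,0,-1],[0,0,0]],
  [91,[-0.03,0,-1],[0,0,0]],
  [91,[-0.03,0,-1],[0,0,0]],
  [91,[-0.03,0,-1],[0,0,0]],
  [91,[-0.03,0,-1],[0,0,0]],
  [91,[-0.03,0,-1],[0,0,0]],
  [91,[0,0,0],[0,0,0]],
  [91,[0,0,0],[0,0,0]],
])

```text
time_s: 3.15
ee_pos: [448.0, -56.7, 13.5]
ee_rot: [-179.8, -0.1, 100.6]
force: [-1.0, 0.3, 0.3]
gripper_width: 91.3
gripper_force: 0.0
```

>>> move_arm([
  [91,[0.015,-0.08,0],[0,0,0]],
  [91,[0.015,-0.08,0],[0,0,0]],
  [91,[0.015,-0.08,0],[0,0,0]],
  [91,[0.015,-0.08,0],[0,0,0]],
  [91,[0.015,-0.08,0],[0,0,0]],
  [91,[0,0,0],[0,0,0]],
])

```text
time_s: 3.65
ee_pos: [451.3, -68.2, 14.4]
ee_rot: [179.9, 0.0, 100.5]
force: [0.5, 0.2, -1.0]
gripper_width: 90.9
gripper_force: 0.0
```

```bash
cat > look.py <<'E'
from h import *
import sys
f=grab_frame('top');cv2.imwrite(f'pics/{sys.argv[1]}.png',f)
x0,y0,w,h,k=map(int,sys.argv[2:7])
cv2.imwrite(f'pics/{sys.argv[1]}c.png',cv2.convertScaleAbs(cv2.resize(f[y0:y0+h,x0:x0+w],None,fx=k,fy=k,interpolation=cv2.INTER_CUBIC),alpha=1.5))
s=state();a=np.radians(10.6);R=np.array([[np.cos(a),-np.sin(a)],[np.sin(a),np.cos(a)]])
print(s['time_s'],'bay',(s['ee_pos'][:2]-np.array((567,-56.5)))@R,s['ee_pos'],s['ee_rot'],'Fbay',s['force'][:2]@R,s['force'])
E
python3 look.py t2 250 170 190 140 4
```

```text
3.7 bay [-116.01158491   10.00692342] [451.1273252  -68.00432896  14.28523219] [1.79956991e+02 1.29168505e-02 1.00477473e+02] Fbay [ 0.44743804 -0.09935949] [ 0.45807997 -0.01535712 -0.06045396]
```

>>> move_arm([
  [91,[0.015,-0.08,0],[0,0,0]],
  [91,[0.015,-0.08,0],[0,0,0]],
  [91,[0.015,-0.08,0],[0,0,0]],
  [91,[0.015,-0.08,0],[0,0,0]],
  [91,[0.015,-0.08,0],[0,0,0]],
  [91,[0,0,0],[0,0,0]],
])

```text
time_s: 4.2
ee_pos: [452.9, -78.0, 13.9]
ee_rot: [180.0, 0.0, 100.5]
force: [0.6, -0.1, -1.0]
gripper_width: 90.7
gripper_force: 0.0
```

>>> move_arm([
  [91,[0.008,-0.04,0],[0,0,0]],
  [91,[0.008,-0.04,0],[0,0,0]],
  [91,[0,0,0],[0,0,0]],
])

```text
time_s: 4.45
ee_pos: [452.9, -79.7, 13.9]
ee_rot: [-180.0, -0.0, 100.5]
force: [-0.7, 0.9, -0.1]
gripper_width: 90.6
gripper_force: 0.2
```

```bash
python3 look.py t3 250 170 190 140 4
```

```text
4.5 bay [-116.36428535   -1.81882932] [452.95600666 -79.69315909  13.88230374] [-1.79979352e+02 -6.75246201e-03  1.00510444e+02] Fbay [-0.04501654  0.2695657 ] [-0.09383532  0.25668481 -0.45068125]
```

View pics/t3c.png

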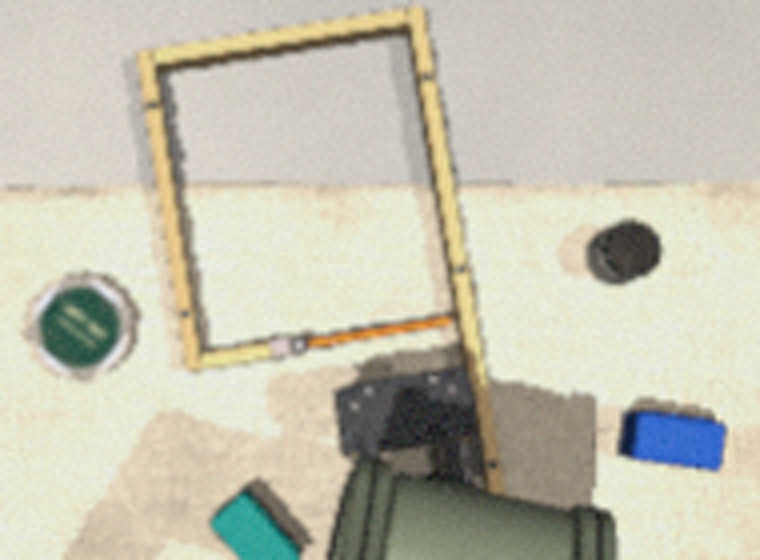

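The arm covers the gauge, and all else is unmoved. I'll feel for the fence by force.

>>> move_arm([
  [91,[0.008,-0.04,0],[0,0,0]],
  [91,[0.008,-0.04,0],[0,0,0]],
  [91,[0,0,0],[0,0,0]],
])

```text
time_s: 4.75
ee_pos: [452.9, -80.0, 14.0]
ee_rot: [-180.0, -0.2, 100.5]
force: [-1.5, 11.0, 2.5]
gripper_width: 90.9
gripper_force: 4.9
```

>>> move_arm([
  [91,[0.008,-0.04,0],[0,0,0]],
  [91,[0.008,-0.04,0],[0,0,0]],
  [91,[0,0,0],[0,0,0]],
])

```text
time_s: 5.0
ee_pos: [452.9, -80.1, 14.1]
ee_rot: [-179.9, -0.3, 100.6]
force: [-0.8, 20.6, 4.2]
gripper_width: 91.1
gripper_force: 9.9
```

>>> move_arm([
  [91,[-0.08,0.4,0],[0,0,0]],
  [91,[0,0,0.5],[0,0,0]],
  [91,[0,0,1],[0,0,0]],
  [91,[0,0,1],[0,0,0.89]],
  [91,[0,0,0.5],[0,0,0.89]],
  [91,[0,0,0],[0,0,0.89]],
  [91,[0,0,0],[0,0,0.89]],
  [91,[0,0,0],[0,0,0.89]],
  [91,[0,0,0],[0,0,0.89]],
  [91,[0,0,0],[0,0,0.89]],
  [91,[0,0,0],[0,0,0]],
  [91,[0,0,0],[0,0,0]],
])

```text
time_s: 6.0
ee_pos: [452.1, -73.8, 89.0]
ee_rot: [180.0, 0.0, 125.3]
force: [0.3, 0.9, 0.1]
gripper_width: 91.1
gripper_force: 0.0
```

```bash
cat > plan.py <<'E'
from h import *
o=np.array((567,-54.7));A=10.5;a=np.radians(A);R=np.array([[np.cos(a),-np.sin(a)],[np.sin(a),np.cos(a)]])
def pose(xr,phi,g,yc=-30):
    c,s=np.cos(np.radians(phi)),np.sin(np.radians(phi))
    T=np.array((xr+g/2*c-16*s,yc+g/2*s+16*c));u=np.array((c,s));v=np.array((s,-c));h=g/2+6.75
    F=[T+h*u+i*6.75*u+j*16*v for i in(-1,1) for j in(-1,1)];P=[T-h*u+i*6.75*u+j*16*v for i in(-1,1) for j in(-1,1)]
    F=np.array(F);P=np.array(P)
    d=np.hypot(F[:,0],50-F[:,1]);th=max([np.degrees(np.arctan2(x,50-y)+np.arcsin(min(1,2.5/r))) for (x,y),r in zip(F,d) if r<94 and x>0],default=0)
    return T,o+R@T,A+90+phi,F,P,th
E
python3 - <<'E'
from plan import *
s=state();p=s['ee_pos'];yaw=s['ee_rot'][2];print(p,yaw,s['force'])
w=p[:2];
for xr,phi,g in [(-106,25,91),(-90,25,91),(-62,25,91),(-42,32,91),(-20,40,91),(0,48,91),(20,56,88),(40,64,84),(60,72,80),(82,80,75)]:
    T,W,y,F,P,th=pose(xr,phi,g)
    print(xr,phi,g,'TCP',T.round(1),'d',((W-w)/25).round(2),'turn',round((y-yaw)/4,2),'flap',round(th),'F lead-left',F[2].round(0),'Ftrail-left',F[0].round(0),'Fymax',F[:,1].max().round(0),'Fxmax',F[:,0].max().round(0),'Pymin',P[:,1].min().round(0))
    w=W;yaw=y
E
```

```text
[452.10623406 -73.75085417  88.99084399] 125.34068734453594 [0.33088459 0.85585508 0.10168278]
-106 25 91 TCP [-71.5   3.7] d [1.76 0.39] turn 0.04 flap 0 F lead-left [-25.  43.] Ftrail-left [-37.  37.] Fymax 43.0 Fxmax -11.0 Pymin -36.0
-90 25 91 TCP [-55.5   3.7] d [0.63 0.12] turn 0.0 flap 11 F lead-left [-9. 43.] Ftrail-left [-21.  37.] Fymax 43.0 Fxmax 5.0 Pymin -36.0
-62 25 91 TCP [-27.5   3.7] d [1.1 0.2] turn 0.0 flap 77 F lead-left [19. 43.] Ftrail-left [ 7. 37.] Fymax 43.0 Fxmax 33.0 Pymin -36.0
-42 32 91 TCP [-11.9   7.7] d [0.59 0.27] turn 1.75 flap 100 F lead-left [30. 53.] Ftrail-left [18. 45.] Fymax 53.0 Fxmax 47.0 Pymin -37.0
-20 40 91 TCP [ 4.6 11.5] d [0.62 0.27] turn 2.0 flap 110 F lead-left [39. 62.] Ftrail-left [29. 53.] Fymax 62.0 Fxmax 60.0 Pymin -39.0
0 48 91 TCP [18.6 14.5] d [0.53 0.22] turn 2.0 flap 115 F lead-left [46. 69.] Ftrail-left [37. 59.] Fymax 69.0 Fxmax 70.0 Pymin -40.0
20 56 88 TCP [31.3 15.4] d [0.5  0.13] turn 2.0 flap 116 F lead-left [50. 72.] Ftrail-left [43. 61.] Fymax 72.0 Fxmax 77.0 Pymin -41.0
40 64 84 TCP [44.  14.8] d [0.5  0.07] turn 2.0 flap 114 F lead-left [54. 72.] Ftrail-left [48. 60.] Fymax 72.0 Fxmax 83.0 Pymin -42.0
60 72 80 TCP [57.1 13. ] d [0.53 0.03] turn 2.0 flap 110 F lead-left [58. 69.] Ftrail-left [54. 56.] Fymax 69.0 Fxmax 89.0 Pymin -43.0
82 80 75 TCP [72.8  9.7] d [ 0.64 -0.02] turn 2.0 flap 103 F lead-left [66. 63.] Ftrail-left [64. 49.] Fymax 63.0 Fxmax 97.0 Pymin -43.0
```

```bash
python3 - <<'E'
from plan import *
w=None
for xr,phi,g in [(-106,25,91),(-62,25,91),(-42,28,91),(-20,32,90),(0,38,84),(20,46,77),(40,55,71),(60,66,68),(82,78,67)]:
    T,W,y,F,P,th=pose(xr,phi,g)
    if w is None: w,yaw=W,y
    print(xr,phi,g,'W',W.round(0),'yaw',y,'d',((W-w)/25).round(2),'turn',round((y-yaw)/4,2),'flap',round(th),'F ll',F[2].round(0),'tl',F[0].round(0),'Fxmax',F[:,0].max().round(0),'Pymin',P[:,1].min().round(0))
    w=W;yaw=y
E
```

```text
-106 25 91 W [496. -64.] yaw 125.5 d [0. 0.] turn 0.0 flap 0 F ll [-25.  43.] tl [-37.  37.] Fxmax -11.0 Pymin -36.0
-62 25 91 W [539. -56.] yaw 125.5 d [1.73 0.32] turn 0.0 flap 77 F ll [19. 43.] tl [ 7. 37.] Fxmax 33.0 Pymin -36.0
-42 28 91 W [557. -51.] yaw 128.5 d [0.7 0.2] turn 0.75 flap 90 F ll [35. 47.] tl [23. 41.] Fxmax 50.0 Pymin -36.0
-20 32 90 W [575. -46.] yaw 132.5 d [0.73 0.21] turn 1.0 flap 95 F ll [51. 52.] tl [39. 45.] Fxmax 68.0 Pymin -37.0
0 38 84 W [588. -42.] yaw 138.5 d [0.53 0.14] turn 1.5 flap 98 F ll [57. 55.] tl [46. 47.] Fxmax 77.0 Pymin -38.0
20 46 77 W [600. -40.] yaw 146.5 d [0.47 0.1 ] turn 2.0 flap 99 F ll [60. 57.] tl [50. 48.] Fxmax 83.0 Pymin -40.0
40 55 71 W [612. -38.] yaw 155.5 d [0.48 0.07] turn 2.25 flap 99 F ll [62. 58.] tl [55. 47.] Fxmax 88.0 Pymin -41.0
60 66 68 W [624. -36.] yaw 166.5 d [0.48 0.06] turn 2.75 flap 99 F ll [64. 57.] tl [58. 45.] Fxmax 93.0 Pymin -42.0
82 78 67 W [638. -35.] yaw 178.5 d [0.57 0.04] turn 3.0 flap 97 F ll [67. 55.] tl [65. 42.] Fxmax 99.0 Pymin -43.0
```

>>> move_arm([
  [91,[0.58,0.13,0],[0,0,0]],
  [91,[0.58,0.13,0],[0,0,0]],
  [91,[0.6,0.13,0],[0,0,0]],
  [91,[0,0,0],[0,0,0]],
  [91,[0,0,-1],[0,0,0]],
  [91,[0,0,-1],[0,0,0]],
  [91,[0,0,-0.9],[0,0,0]],
  [91,[0,0,-0.1],[0,0,0]],
  [91,[0,0,0],[0,0,0]],
  [91,[0,0,0],[0,0,0]],
])

```text
time_s: 6.83
ee_pos: [496.2, -64.1, 14.7]
ee_rot: [180.0, 0.0, 125.4]
force: [1.1, 1.2, 0.3]
gripper_width: 90.9
gripper_force: 0.0
```

>>> move_arm([
  [91,[0.144,0.027,0],[0,0,0]],
  [91,[0.144,0.027,0],[0,0,0]],
  [91,[0.144,0.027,0],[0,0,0]],
  [91,[0.144,0.027,0],[0,0,0]],
  [91,[0.144,0.027,0],[0,0,0]],
  [91,[0.144,0.027,0],[0,0,0]],
  [91,[0.144,0.027,0],[0,0,0]],
  [91,[0.144,0.027,0],[0,0,0]],
  [91,[0.144,0.027,0],[0,0,0]],
  [91,[0.144,0.027,0],[0,0,0]],
  [91,[0.144,0.027,0],[0,0,0]],
  [91,[0.144,0.027,0],[0,0,0]],
  [91,[0,0,0],[0,0,0]],
])

```text
time_s: 7.92
ee_pos: [533.7, -57.7, 12.4]
ee_rot: [-179.3, -0.3, 125.6]
force: [-9.6, -9.3, -0.8]
gripper_width: 90.7
gripper_force: 5.8
```

```bash
python3 look.py t4 250 170 190 140 4 ; python3 - <<'E'
from h import *
cv2.imwrite('pics/s4c.png',cv2.convertScaleAbs(cv2.resize(grab_frame('side')[180:330,220:410],None,fx=4,fy=4,interpolation=cv2.INTER_CUBIC),alpha=1.5))
E
```

```text
7.9667 bay [-32.14935252   4.92496147] [534.49331164 -57.57299809  12.44322039] [-179.42947455   -0.22386047  125.55585086] Fbay [-10.2382298   -7.45273356] [-8.69257758 -9.20889146  0.06703705]
```

View pics/s4c.png

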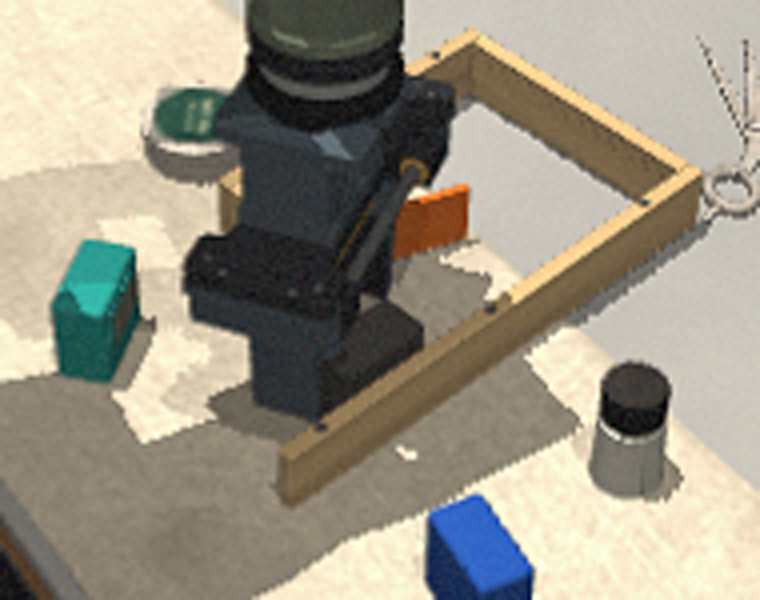

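The side view shows the flap well open (free edge near crop (468,215)). The gauge is snug along the fence, still just outside the doorway, with the rear finger behind it.

>>> move_arm([
  [91,[0.117,0.033,0],[0,0,0.125]],
  [91,[0.117,0.033,0],[0,0,0.125]],
  [91,[0.117,0.033,0],[0,0,0.125]],
  [91,[0.117,0.033,0],[0,0,0.125]],
  [91,[0.117,0.033,0],[0,0,0.125]],
  [91,[0.117,0.033,0],[0,0,0.125]],
  [91,[0,0,0],[0,0,0]],
])

```text
time_s: 8.6
ee_pos: [557.7, -52.0, 13.7]
ee_rot: [-180.0, 0.1, 128.5]
force: [-1.5, -3.3, -0.8]
gripper_width: 91.1
gripper_force: 2.2
```

>>> move_arm([
  [91,[0.122,0.035,0],[0,0,0.167]],
  [91,[0.122,0.035,0],[0,0,0.167]],
  [91,[0.122,0.035,0],[0,0,0.167]],
  [90.5,[0.122,0.035,0],[0,0,0.167]],
  [90,[0.122,0.035,0],[0,0,0.167]],
  [90,[0.122,0.035,0],[0,0,0.167]],
  [90,[0,0,0],[0,0,0]],
])

```text
time_s: 9.18
ee_pos: [576.3, -45.6, 14.0]
ee_rot: [179.9, 0.1, 132.5]
force: [-0.1, -3.4, -1.0]
gripper_width: 89.7
gripper_force: 1.6
```

```bash
python3 look.py t5 250 170 190 140 4 ; python3 - <<'E'
from h import *
cv2.imwrite('pics/s5c.png',cv2.convertScaleAbs(cv2.resize(grab_frame('side')[180:330,220:410],None,fx=4,fy=4,interpolation=cv2.INTER_CUBIC),alpha=1.5))
E
```

```text
9.2333 bay [11.05972218  9.00591135] [576.21434233 -45.61332055  14.00486644] [1.79916536e+02 8.39498587e-02 1.32444896e+02] Fbay [ 0.96480245 -3.30141518] [ 1.55563821 -3.06760097 -2.27888366]
```

View pics/s5c.png

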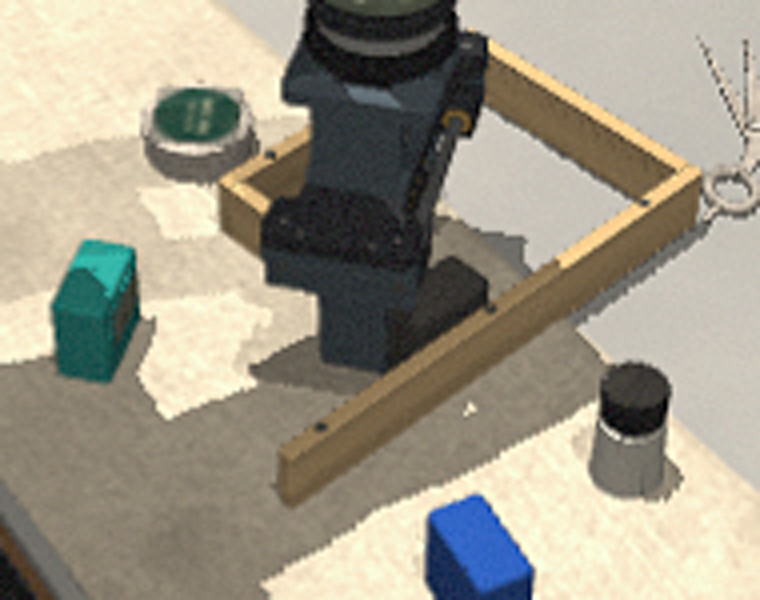

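The gauge is passing through the doorway, straight along the fence. The flap (behind the gripper) leans on its finger with about 3 N.

>>> move_arm([
  [89,[0.106,0.028,0],[0,0,0.3]],
  [88,[0.106,0.028,0],[0,0,0.3]],
  [86.5,[0.106,0.028,0],[0,0,0.3]],
  [85,[0.106,0.028,0],[0,0,0.3]],
  [84,[0.106,0.028,0],[0,0,0.3]],
  [83,[0.078,0.017,0],[0,0,0.333]],
  [82,[0.078,0.017,0],[0,0,0.333]],
  [80.5,[0.078,0.017,0],[0,0,0.333]],
  [79.5,[0.078,0.017,0],[0,0,0.333]],
  [78,[0.078,0.017,0],[0,0,0.333]],
  [77,[0.078,0.017,0],[0,0,0.333]],
  [77,[0,0,0],[0,0,0]],
])

```text
time_s: 10.28
ee_pos: [600.6, -39.5, 14.0]
ee_rot: [180.0, 0.0, 146.5]
force: [-0.6, -2.3, -0.5]
gripper_width: 76.7
gripper_force: 1.4
```

>>> move_arm([
  [76,[0.069,0.01,0],[0,0,0.321]],
  [75,[0.069,0.01,0],[0,0,0.321]],
  [74.5,[0.069,0.01,0],[0,0,0.321]],
  [73.5,[0.069,0.01,0],[0,0,0.321]],
  [72.5,[0.069,0.01,0],[0,0,0.321]],
  [72,[0.069,0.01,0],[0,0,0.321]],
  [71,[0.069,0.01,0],[0,0,0.321]],
  [71,[0,0,0],[0,0,0]],
])

```text
time_s: 10.95
ee_pos: [612.5, -37.8, 14.0]
ee_rot: [180.0, 0.0, 155.5]
force: [-0.4, -3.6, 0.1]
gripper_width: 71.0
gripper_force: 1.4
```

```bash
python3 look.py t6 250 170 190 140 4 ; python3 - <<'E'
from h import *
cv2.imwrite('pics/s6c.png',cv2.convertScaleAbs(cv2.resize(grab_frame('side')[180:330,220:410],None,fx=4,fy=4,interpolation=cv2.INTER_CUBIC),alpha=1.5))
E
```

```text
11.0 bay [48.17238125 10.01146455] [612.50871395 -37.798003    13.97681168] [1.79976664e+02 3.71041118e-02 1.55443473e+02] Fbay [-1.26698316 -3.22411014] [-0.65228312 -3.40215509  0.11538467]
```

>>> move_arm([
  [70.5,[0.06,0.0075,0],[0,0,0.344]],
  [70,[0.06,0.0075,0],[0,0,0.344]],
  [70,[0.06,0.0075,0],[0,0,0.344]],
  [69.5,[0.06,0.0075,0],[0,0,0.344]],
  [69,[0.06,0.0075,0],[0,0,0.344]],
  [69,[0.06,0.0075,0],[0,0,0.344]],
  [68.5,[0.06,0.0075,0],[0,0,0.344]],
  [68,[0.06,0.0075,0],[0,0,0.344]],
  [68,[0.063,0.0045,0],[0,0,0.333]],
  [68,[0.063,0.0045,0],[0,0,0.333]],
  [68,[0.063,0.0045,0],[0,0,0.333]],
  [67.5,[0.063,0.0045,0],[0,0,0.333]],
  [67.5,[0.063,0.0045,0],[0,0,0.333]],
  [67.5,[0.063,0.0045,0],[0,0,0.333]],
  [67,[0.063,0.0045,0],[0,0,0.333]],
  [67,[0.063,0.0045,0],[0,0,0.333]],
  [67,[0.063,0.0045,0],[0,0,0.333]],
  [67,[0,0,0],[0,0,0]],
])

```text
time_s: 12.55
ee_pos: [638.7, -35.3, 14.0]
ee_rot: [180.0, 0.0, 178.5]
force: [-0.6, -2.4, 0.5]
gripper_width: 66.7
gripper_force: 1.2
```

```bash
python3 look.py t7 250 170 190 140 4 ; python3 - <<'E'
from h import *
cv2.imwrite('pics/s7c.png',cv2.convertScaleAbs(cv2.resize(grab_frame('side')[180:330,220:410],None,fx=4,fy=4,interpolation=cv2.INTER_CUBIC),alpha=1.5))
E
```

```text
12.6 bay [74.3176501   7.66523493] [638.63941503 -35.29473752  14.01646361] [1.79993128e+02 3.79536346e-02 1.78434736e+02] Fbay [-0.34778003 -1.87303155] [ 0.00270139 -1.90504353  0.02819594]
```

View pics/s7c.png

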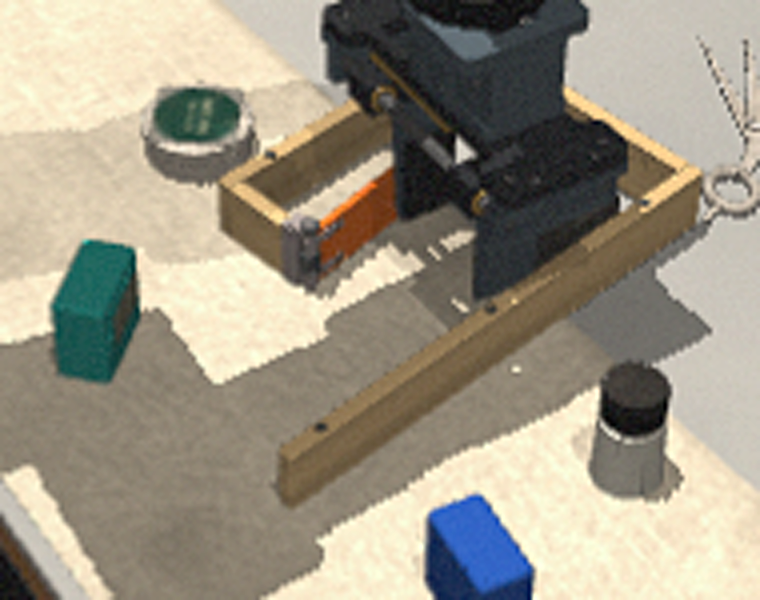

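The flap is held open at about 97° by the left finger, and the gauge is well inside along the fence. I'll push a little farther, back the finger off the gauge, then lift straight out.

>>> move_arm([
  [67,[0.1,0.019,0],[0,0,0]],
  [67,[0.1,0.019,0],[0,0,0]],
  [67,[0.1,0.019,0],[0,0,0]],
  [67,[0,0,0],[0,0,0]],
  [67,[-0.1,-0.019,0],[0,0,0]],
  [67,[-0.1,-0.019,0],[0,0,0]],
  [67,[-0.1,-0.019,0],[0,0,0]],
  [67,[0,0,0],[0,0,0]],
  [67,[0,0,0.6],[0,0,0]],
  [67,[0,0,1],[0,0,0]],
  [67,[0,0,1],[0,0,0]],
  [67,[0,0,1],[0,0,0]],
  [67,[0,0,1],[0,0,0]],
  [67,[-0.5,0,1],[0,0,0]],
  [67,[-1,0,0.5],[0,0,0]],
  [67,[-1,0,0],[0,0,0]],
  [67,[-1,0,0],[0,0,0]],
  [67,[-1,0,0],[0,0,0]],
  [67,[-1,0,0],[0,0,0]],
  [67,[-1,0,0],[0,0,0]],
])

```text
time_s: 14.32
ee_pos: [473.4, -34.6, 166.2]
ee_rot: [179.9, -0.1, 178.4]
force: [0.7, -0.3, -0.3]
gripper_width: 66.6
gripper_force: 0.0
```

>>> move_arm([
  [67,[-1,0.5,0],[0,0,0]],
  [67,[-1,0.5,0],[0,0,0]],
  [67,[-0.5,0.5,0],[0,0,0]],
  [67,[0,0,0],[0,0,0]],
  [67,[0,0,0],[0,0,0]],
  [67,[0,0,0],[0,0,0]],
  [67,[0,0,0],[0,0,0]],
  [67,[0,0,0],[0,0,0]],
  [67,[0,0,0],[0,0,0]],
  [67,[0,0,0],[0,0,0]],
])

```text
time_s: 15.15
ee_pos: [413.6, 1.9, 166.3]
ee_rot: [180.0, -0.0, 178.4]
force: [0.9, -0.5, 0.6]
gripper_width: 67.2
gripper_force: 0.0
```

```bash
python3 look.py t8 240 160 190 145 4 ; python3 - <<'E'
from h import *
S=cv2.imread('pics/t8c.png')
b=cv2.convertScaleAbs(cv2.resize(grab_frame('side')[180:330,220:410],None,fx=4,fy=4,interpolation=cv2.INTER_CUBIC),alpha=1.5)
cv2.imwrite('pics/end.png',np.hstack([cv2.resize(S,(400,305)),cv2.resize(b,(400,305))]))
E
```

```text
15.2 bay [-140.14982122   85.73238136] [413.4711992    1.98863931 166.31196475] [ 1.79994494e+02 -2.14960055e-02  1.78396150e+02] Fbay [-0.74540402  0.17898635] [-0.76560874  0.03881393  0.13880639]
```

View pics/end.png

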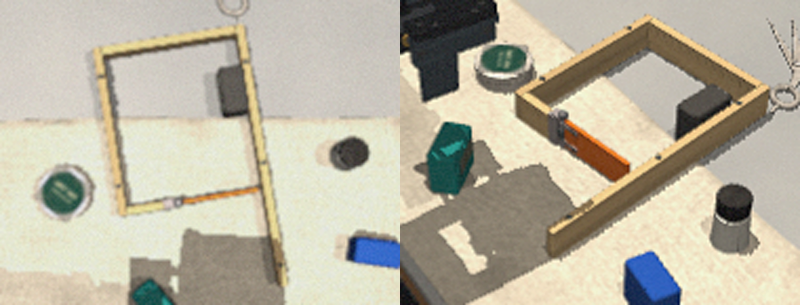

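The gauge stands upright inside along the fence, the flap is fully shut, and the pot and tin are where they were. I'm handing the job in.

```bash
python3 -c "
from workcell import *
print(job_done())"
```

```text
the job is handed in; nothing more can be done
None
```

The gauge stands upright in the bay along the fence, the flap is fully shut behind it, and the pot and tin were not touched; the job was handed in at about 15 s of the 48 s allowed.

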